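# Sort the full and the empty tile tin by weight

### The job

Two look-alike sealed tins have come down the chute: one is full of mosaic tiles, the other is empty, and only lifting tells which. Stand the full tin upright in the blue tray and the empty tin upright in the yellow tray, setting each down gently, not dropping it.

Things in the scene. Friction and masses are not known exactly. Their poses are not given: they have to be found in the camera images.
- tin_a_centre (a point): One of two alike sealed steel tins, green lid, 60 x 60 mm, 72 mm tall, upright in the steel intake tray (floor 5 mm, rim 15 mm above the table), centres about 130 mm apart. Point: tin centre, 36 mm above its underside; x, y square to its sides, z up. One tin is full (0.5-0.75 kg, contents may shift 3 mm), one empty (0.12-0.17 kg); the name does not tell which, only the weight felt.
- tin_b_centre (a point): One of two alike sealed steel tins, green lid, 60 x 60 mm, 72 mm tall, upright in the steel intake tray (floor 5 mm, rim 15 mm above the table), centres about 130 mm apart. Point: tin centre, 36 mm above its underside; x, y square to its sides, z up. One tin is full (0.5-0.75 kg, contents may shift 3 mm), one empty (0.12-0.17 kg); the name does not tell which, only the weight felt.
- tray_blue: The blue tray, where the full tin belongs: shallow, square, fixed to the table, 140 x 140 mm outside, walls 5 mm thick and rim 15 mm above the table, floor 5 mm above the table. Origin: centre of its underside, at table height; x and y square to its sides, z up.
- tray_yellow: The yellow tray, where the empty tin belongs: shallow, square, fixed to the table, 140 x 140 mm outside, walls 5 mm thick and rim 15 mm above the table, floor 5 mm above the table. Origin: centre of its underside, at table height; x and y square to its sides, z up.
Not all that is in view belongs to the job. Leave any pink or purple look-alike of the part that bears tin_b_centre alone.

How it is judged:
By the outcome, as a careful person would: the job done as asked, in the order asked, and still so for the second after the job is handed in, with the robot touching nothing.
It also fails if it takes over 59 s, if anything falls off the work surface, if the arm or the gripper's body presses on something with over 40 N, if the wrist force passes 120 N, or if a joint passes its speed limit or range.

### The arm

A 7-joint arm with a two-finger parallel gripper is mounted at the origin on the work surface. World frame = base frame: x ahead of the robot, y to its left, z up, the work surface at z = 0. Lengths are in m, angles in rad, forces in N, time in s.
With the tool pointing down it reaches from about 0.425 to 0.875 m from the base axis. Payload 4.7 kg.
Tool frame: the origin (TCP) lies midway between the tips of the shut fingers; the grasp point (between the pads) lies 19 mm behind it; z points along the fingers, y is the direction in which the jaws open and shut (so a half turn about z gives the same grasp; the last joint's range is limited). The gripper opens to 87 mm and grips with 3 to 60 N. Pads are 19 mm wide; open, the fingers measure 117 mm over their backs; the gripper's body (75 mm by 190 mm) begins 51 mm behind the grasp point.
Start: joints at [1.169, 0.321, -0.07, 1.45, 0.023, 1.371, -0.057], TCP at [0.263, -0.595, 0.223] pointing down, gripper open.
Joint ranges: [-2.86, 2.86], [-0.3, 2.09], [-1.38, 1.24], [0.06, 2.45], [-1.56, 4.7], [0.09, 2.05], [-2.69, 2.69]. Speed limits (rad/s): [2.57, 2.57, 3.14, 3.14, 3.14, 3.14, 3.14].

### API

Orientations are given as a rotation vector (axis times angle).
In Python, from bench import get_state, eyes, job gives the robot as it stands. The module is installed in compiled form; this text tells all that it offers.
- The arm moves only by the shell command python3 -m jog 'ROWS' [FORCE]. ROWS is JSON, a list that holds one entry, the list of rows, each a list of 5 numbers: the opening, from 0 (shut) to 1 (fully open), then the shift along the tool's x, y, z in units of 40 mm (1.0 is 40 mm), then the turn about the tool's z in units of 5 degrees (1.0 is 5 degrees). In form: [[[jaw, dx, dy, dz, turn], ...]]. A call has 1 to 10 rows; each row shifts and turns the commanded pose from where the row before left it, along the tool's axes as they then stand; what a row does not reach is not made up. A row lasts 1/8 s, in which the tool goes at most 62.5 mm and 10.7 degrees, less where a joint would pass 70% of its speed; a pose out of reach is approached as far as the arm can. A call is refused whole if a number of a shift passes 1 or a number of a turn 1, either way. A call with a gripper value outside its range is refused whole. The fingers move at their own pace and stop on an object; FORCE is the grip in N (left out, the last holds). Time passes only in rows, so rows that do not move let the fingers close. It gives the time, the measured TCP pose, the force and the opening at its end, in the units of the state.
- get_state(): the state, without advancing time (a new reading comes with each control period).
- eyes.get_image(name): name is "scene" or "top" or "wrist"; returns (picture, depth): 480x640x3 uint8, red, green, blue; 480x640 float32, m along the optical axis (not along the pixel's ray), 0 where there is no reading.
- eyes.camera_params(name): a dict with "camera_matrix" (3x3 intrinsics, pixels), "k1" (the pictures are not rectified: a ray, as slopes to the right and down, at radius r is drawn at 1 + k1 r^2 times it, then the intrinsics apply), "pose" (4x4, takes a point from camera to world coordinates); the wrist camera has in their place "mount" (4x4, takes a point from camera to tool coordinates, whose origin is the TCP and whose axes are the flange's). Camera axes: x right, y down, z forward; pixel columns grow to the right and rows downward; lengths in m; the calibration is good to about 2 mm. A picture is of the moment at which its call begins: read the wrist's pose just before it. camera_params takes no time and is no camera call.
- job.close_job(): hands the job in, once; it reports no verdict.
The state is a dict: "time": time; "joint_positions": joint angles; "qd": joint speeds; "joint_torque": joint torques, N m; "position": TCP position; "tool_rot": TCP orientation; "ft_force": force on the tool from outside, world axes, zero at the start; "torque": the same for the moment, N m; "grip_width": opening from 0.0 (shut) to 1.0 (fully open).
Only numpy, scipy, OpenCV 4.12 (cv2) and the standard library are available. Lean on these libraries where they do the work, as an engineer would, in place of code of your own. Each camera call takes 0.05 s, during which the arm holds its last target. There are 200 camera calls.

## Working session

There is one attempt and no reset: what is moved stays moved. The work goes in short steps, Python scripts to look and compute and a shell command to move; the robot and the scene stay as the last step left them, time stands still between calls to the robot, and variables do not carry over. Pictures are saved under pics/ and viewed, about 8 in all and at most 12, crops included, and the job is handed in when it is done.

```bash
mkdir -p pics
cat > h.py <<'E'
import numpy as np,cv2
from bench import get_state,eyes,job
from scipy.spatial.transform import Rotation as R
def cloud(name):
    s=get_state(); im,d=eyes.get_image(name); p=eyes.camera_params(name)
    K=np.array(p["camera_matrix"]);k=p["k1"]
    v,u=np.mgrid[0:480,0:640]
    pts=np.stack([u,v],-1).reshape(-1,1,2).astype(float)
    n=cv2.undistortPoints(pts,K,np.array([k,0,0,0.])).reshape(480,640,2)
    if "pose" in p: T=np.array(p["pose"])
    else:
        W=np.eye(4);W[:3,:3]=R.from_rotvec(s["tool_rot"]).as_matrix();W[:3,3]=s["position"];T=W@np.array(p["mount"])
    P=np.dstack([n*d[...,None],d])@T[:3,:3].T+T[:3,3]
    P[d==0]=np.nan
    return im,P
def save(im,f): cv2.imwrite("pics/"+f,im[...,::-1])
E
python3 - <<'E'
from h import *
s=get_state();print(s); print(R.from_rotvec(s["tool_rot"]).as_matrix().round(3))
im,P=cloud("top");save(im,"top1.png");np.savez("top1.npz",im=im,P=P)
for (v,u) in [(v,u) for v in range(40,480,100) for u in range(40,640,140)]: print(v,u,P[v,u].round(3))
E
```

```text
{'time': 0.0, 'joint_positions': array([ 1.16914563,  0.32182555, -0.07008773,  1.45167655,  0.02259555,
        1.37074298, -0.05691801]), 'qd': array([-1.43482288e-04,  4.38459825e-04, -8.25885307e-04,  1.45732869e-04,
        2.11354557e-03, -6.59247081e-05,  1.88350356e-03]), 'joint_torque': array([ 1.11367656e-04, -4.91289175e+01, -4.04097140e-01, -3.12528670e+01,
       -6.38931803e-02,  4.37049405e-02,  1.60246013e-04]), 'position': array([ 0.2622618 , -0.59415684,  0.22145907]), 'tool_rot': array([-3.07218880e+00, -6.48016402e-01,  7.42261424e-04]), 'ft_force': array([-0.01574322, -0.0840851 , -0.13807085]), 'torque': array([-0.01282291,  0.01397381,  0.01018032]), 'grip_width': 0.9960048606640501}
[[ 0.915  0.404 -0.001]
 [ 0.404 -0.915  0.002]
 [-0.    -0.002 -1.   ]]
40 40 [ 1.203  0.918 -0.454]
40 180 [ 1.327  0.524 -0.748]
40 320 [ 1.331 -0.002 -0.752]
40 460 [ 1.345 -0.532 -0.742]
40 600 [ 1.397 -1.122 -0.762]
140 40 [ 0.743  0.629 -0.001]
140 180 [0.728 0.295 0.047]
140 320 [ 0.743  0.005 -0.   ]
140 460 [ 0.751 -0.302 -0.002]
140 600 [ 0.764 -0.632 -0.001]
240 40 [0.511 0.543 0.131]
240 180 [0.519 0.28  0.075]
240 320 [ 0.528  0.002 -0.003]
240 460 [ 0.531 -0.296  0.005]
240 600 [ 0.536 -0.623 -0.003]
340 40 [ 0.302  0.607 -0.003]
340 180 [0.314 0.293 0.005]
340 320 [ 0.318 -0.     0.   ]
340 460 [ 0.319 -0.298 -0.001]
340 600 [ 0.314 -0.621 -0.005]
440 40 [ 0.083  0.606 -0.001]
440 180 [ 0.101  0.292 -0.   ]
440 320 [ 0.109 -0.003  0.004]
440 460 [ 0.106 -0.3    0.002]
440 600 [ 0.091 -0.623  0.001]
```

View pics/top1.png

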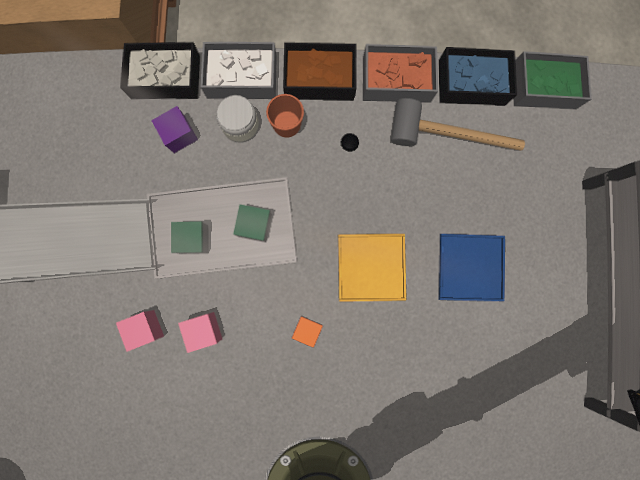

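The top view shows the green-lidded tins at (187,237) and (252,222) in the intake tray, with the yellow tray at (372,267) and the blue at (472,267). The pink and purple blocks are decoys.

Run:
```python
from h import *
z=np.load("top1.npz");im,P=z["im"],z["P"]
hsv=cv2.cvtColor(im,cv2.COLOR_RGB2HSV)
def meas(n,lo,hi,box,zr):
    m=cv2.inRange(hsv,lo,hi)>0; b=np.zeros_like(m);b[box[1]:box[3],box[0]:box[2]]=1
    m&=b&(P[...,2]>zr[0])&(P[...,2]<zr[1])
    q=P[m]; r=cv2.minAreaRect((q[:,:2]*1000).astype(np.float32)); print(n,m.sum(),np.array(r[0]).round(1),np.array(r[1]).round(1),round(r[2],1),"z",np.median(q[:,2]).round(4),"med",np.median(q,0).round(3))
meas("A",(40,60,30),(95,255,255),(160,210,218,265),(.065,.09))
meas("B",(40,60,30),(95,255,255),(222,195,285,250),(.065,.09))
meas("Y",(15,100,80),(35,255,255),(330,225,415,310),(-.01,.03))
meas("Bl",(100,100,40),(125,255,255),(430,225,515,310),(-.01,.03))
s=get_state();Rm=R.from_rotvec(s["tool_rot"]).as_matrix();print("yaw x",np.degrees(np.arctan2(Rm[1,0],Rm[0,0])))
```

```text
A 208 [540.4 267.6] [28.2 56.6] 0.9 z 0.0769 med [0.545 0.254 0.077]
B 297 [556.2 139.6] [59.5 59.6] 79.7 z 0.0769 med [0.57  0.137 0.077]
Y 4469 [ 472.  -107.9] [141.6 142.9] 1.5 z 0.0048 med [ 0.472 -0.107  0.005]
Bl 4247 [ 474.2 -319.7] [141.6 139.5] 89.0 z 0.0047 med [ 0.474 -0.321  0.005]
yaw x 23.826077448175162
```

```bash
python3 -m jog '[[[1,1,-1,0,0],[1,1,-1,0,0],[1,1,-1,0,0],[1,1,-1,0,0],[1,1,-1,0,0],[1,1,-1,0,0],[1,1,-1,0,0],[1,1,-1,0,0],[1,1,-1,0,0],[1,1,-1,0,0]]]'; python3 -m jog '[[[1,0,0,0,-1],[1,0,0,0,-1],[1,0,0,0,-1],[1,0,0,0,-1],[1,0,0,0,-1],[1,0,0,0,-1],[1,0,0,0,-1],[1,0,0,0,-1],[1,0,0,0,-1],[1,0,0,0,-1]]]';  python3 -m jog '[[[1,0.5,0,0,-1],[1,0.5,0,0,-1],[1,0.5,0,0,-1],[1,1,1,0,-0.2],[1,1,1,0,0],[1,0,0,0,0]]]'
python3 - <<'E'
from h import *
s=get_state();Rm=R.from_rotvec(s["tool_rot"]).as_matrix();print(Rm.round(3),s["joint_positions"].round(2))
im,P=cloud("wrist");save(im,"w1.png");np.savez("w1.npz",im=im,P=P);print(np.round(eyes.camera_params("wrist")["mount"],3))
E
```

```text
time: 1.3
position: [0.4669, -0.0654, 0.2222]
tool_rot: [3.074, 0.648, -0.001]
ft_force: [1.0, -0.8, -0.5]
grip_width: 1.005
time: 2.55
position: [0.4664, -0.0671, 0.222]
tool_rot: [-2.509, -1.89, 0.001]
ft_force: [0.3, -0.9, -0.0]
grip_width: 1.0
time: 3.3
position: [0.5601, 0.0749, 0.2208]
tool_rot: [-2.215, -2.221, -0.002]
ft_force: [-0.2, -0.8, -0.5]
grip_width: 0.997
[[-0.003  1.    -0.003]
 [ 1.     0.003  0.004]
 [ 0.004 -0.003 -1.   ]] [ 0.44  0.2  -0.7   1.65  0.13  1.34 -0.28]
[[ 0.    -0.965 -0.262  0.071]
 [ 1.    -0.     0.001  0.001]
 [-0.001 -0.262  0.965 -0.161]
 [ 0.     0.     0.     1.   ]]
```

View pics/w1.png

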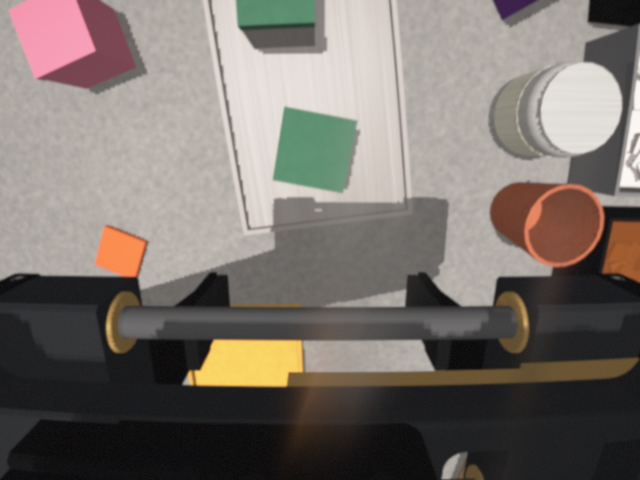

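The wrist view shows the nearer tin's lid fully, centred at about (315,150), and part of the other tin at (277,10). The pink block at (75,40) and the pots at the right stand clear of the tray.

```bash
cat >> h.py <<'E'
def lids(P,im):
    hsv=cv2.cvtColor(im,cv2.COLOR_RGB2HSV)
    m=((cv2.inRange(hsv,(40,50,20),(95,255,255))>0)&(P[...,2]>.06)).astype(np.uint8)
    n,l,st,c=cv2.connectedComponentsWithStats(m)
    for i in range(1,n):
        if st[i,4]<300: continue
        q=P[l==i]; q=q[np.abs(q[:,2]-np.median(q[:,2]))<.006]
        r=cv2.minAreaRect((q[:,:2]*1000).astype(np.float32)); print(c[i].round(),st[i,4],"c",np.round(r[0],1),"size",np.round(r[1],1),"ang",round(r[2],1),"z",np.median(q[:,2]).round(4))
E
python3 - <<'E'
from h import *
z=np.load("w1.npz");lids(z["P"],z["im"])
E
```

```text
[275.  13.] 2115 c [527.6 246.4] size [60.1 18.5] ang 0.3 z 0.0758
[314. 149.] 5139 c [557.7 139.7] size [59.3 59.6] ang 79.6 z 0.076
```

```bash
python3 -m jog '[[[1,0.8,-0.05,0,0],[1,0.83,0,0,0],[1,0,0,0,1],[1,0,0,0,1.0],[1,0,0,0,0.08],[1,0,0,1,0],[1,0,0,1,0],[1,0,0,1,0],[1,0,0,1,0],[1,0,0,0,0]]]'; python3 -m jog '[[[1,0,0,0.4,0],[1,0,0,0.35,0],[1,0,0,0,0]]]'; python3 -m jog '[[[0.4,0,0,0,0],[0.4,0,0,0,0],[0.4,0,0,0,0],[0.4,0,0,0,0],[0.4,0,0,0,0]]]' 35
```

```text
time: 4.6
position: [0.5547, 0.1339, 0.0597]
tool_rot: [-2.414, -2.006, 0.01]
ft_force: [1.4, 0.4, -0.1]
grip_width: 0.999
time: 4.97
position: [0.557, 0.1355, 0.0318]
tool_rot: [-2.416, -2.007, 0.002]
ft_force: [-0.2, 0.2, 0.9]
grip_width: 1.0
time: 5.6
position: [0.5567, 0.1361, 0.0328]
tool_rot: [-2.416, -2.007, 0.002]
ft_force: [-5.1, -0.5, 5.3]
grip_width: 0.687
```

```bash
python3 -m jog '[[[0.4,0,0,-0.2,0],[0.4,0,0,-0.5,0],[0.4,0,0,-0.8,0],[0.4,0,0,-0.8,0],[0.4,0,0,-0.4,0],[0.4,0,0,0,0],[0.4,0,0,0,0],[0.4,0,0,0,0]]]'
python3 - <<'E'
from h import *
s=get_state();print(s["ft_force"],s["joint_torque"].round(2),s["grip_width"])
E
```

```text
time: 6.6
position: [0.5567, 0.1355, 0.139]
tool_rot: [-2.416, -2.006, 0.004]
ft_force: [-0.2, -0.0, -5.6]
grip_width: 0.685
[-0.23003499 -0.04815336 -5.61357102] [ 1.000e-02 -4.149e+01 -6.260e+00 -3.217e+01 -9.000e-02 -2.000e-02
 -0.000e+00] 0.6852022734536625
```

The wrist force reads −5.6 N, about 0.57 kg, so this is the full tin. It goes to the blue tray.

```bash
python3 -m jog '[[[0.4,0,0,0,-0.7],[0.4,0,0,0,-0.7],[0.4,0,0,0,-0.68],[0.4,-0.4,-0.1,0,0],[0.4,-0.8,-0.2,0,0],[0.4,-1,-0.2,0,0],[0.4,-1,-0.2,0,0],[0.4,-1,-0.2,0,0],[0.4,-1,-0.2,0,0],[0.4,-1,-0.2,0,0]]]'; python3 -m jog '[[[0.4,-1,-0.2,0,0],[0.4,-1,-0.2,0,0],[0.4,-1,-0.2,0,0],[0.4,-1,-0.2,0,0],[0.4,-0.8,-0.1,0,0],[0.4,-0.4,-0.07,0,0],[0.4,0,0,0.5,0],[0.4,0,0,0.8,0],[0.4,0,0,0.4,0],[0.4,0,0,0,0]]]'
```

```text
time: 7.85
position: [0.5034, -0.1145, 0.1402]
tool_rot: [-2.227, -2.215, 0.002]
ft_force: [-0.2, -0.8, -7.0]
grip_width: 0.69
time: 9.1
position: [0.4644, -0.3188, 0.0713]
tool_rot: [-2.222, -2.216, 0.0]
ft_force: [-0.8, 0.0, -7.2]
grip_width: 0.685
```

```bash
python3 -m jog '[[[0.4,0,0.25,0.3,0],[0.4,0,0,0.3,0],[0.4,0,0,0.15,0],[0.4,0,0,0.1,0],[0.4,0,0,0.04,0],[0.4,0,0,0,0]]]'
```

```text
time: 9.85
position: [0.4755, -0.3201, 0.0371]
tool_rot: [2.225, 2.218, -0.0]
ft_force: [0.1, -0.2, -7.0]
grip_width: 0.688
```

```bash
python3 -m jog '[[[0.4,0,0,0.04,0],[0.4,0,0,0.04,0],[0.4,0,0,0.04,0],[0.4,0,0,0,0]]]'
```

```text
time: 10.35
position: [0.4755, -0.32, 0.0328]
tool_rot: [2.225, 2.218, -0.001]
ft_force: [-2.2, 0.3, -1.1]
grip_width: 0.687
```

```bash
python3 -m jog '[[[0.4,0,0,0.02,0],[0.4,0,0,0,0],[0.75,0,0,0,0],[0.85,0,0,0,0],[1,0,0,0,0],[1,0,0,0,0]]]'; python3 -m jog '[[[1,0,0,-0.3,0],[1,0,0,-0.8,0],[1,0,0,-1,0],[1,0,0,-1,0],[1,0,0,-0.6,0],[1,0.6,0.1,-0.3,0],[1,1,0.1,0,0],[1,1,0.1,0,0],[1,1,0.1,0,0],[1,1,0.1,0,0]]]'; python3 -m jog '[[[1,1,0.1,0,0],[1,1,0.1,0,0],[1,1,0.1,0,0],[1,1,0.1,0,0],[1,1,0.1,0,0],[1,1,0.1,0,0],[1,1,0.1,0,0],[1,0.6,0.1,0,0],[1,0.3,0,0,0],[1,0,0,0,0]]]'
python3 - <<'E'
from h import *
im,P=cloud("wrist");save(im,"w2.png");lids(P,im)
im,P=cloud("top");save(im,"t2.png");lids(P,im)
E
```

```text
time: 11.1
position: [0.4755, -0.32, 0.0313]
tool_rot: [2.225, 2.218, 0.0]
ft_force: [0.5, 0.3, 0.9]
grip_width: 0.962
time: 12.35
position: [0.4955, -0.1324, 0.1909]
tool_rot: [-2.222, -2.219, 0.001]
ft_force: [0.6, -0.5, 0.4]
grip_width: 1.002
time: 13.6
position: [0.5279, 0.1811, 0.191]
tool_rot: [-2.222, -2.22, 0.001]
ft_force: [-0.3, -0.0, -0.6]
grip_width: 0.998
[315. 118.] 6760 c [527. 268.] size [59.8 60.2] ang 1.9 z 0.076
[479. 266.] 936 c [ 474.5 -315.5] size [59.9 60.9] ang 0.3 z 0.0767
```

View pics/t2.png

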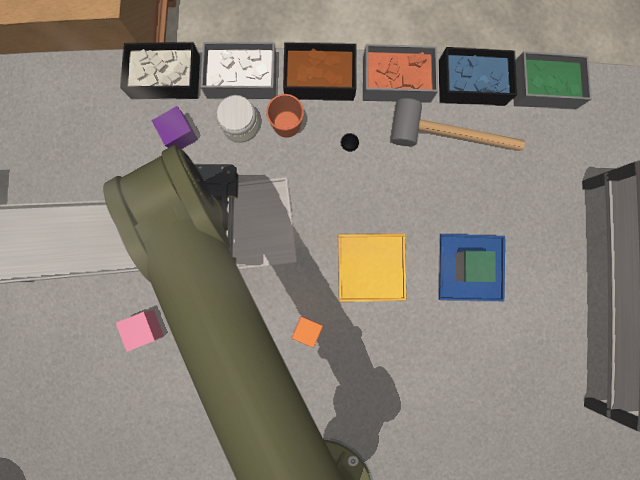

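The top view shows the full tin standing upright inside the blue tray at (479,266), lid at z 0.077. The other tin is at (0.527, 0.268).

```bash
python3 -m jog '[[[1,0.7,0,0,-0.38],[1,0.8,-0.02,0,0],[1,0.67,0,0,0],[1,0,0,0,0],[1,0,0,0.8,0],[1,0,0,1,0],[1,0,0,1,0],[1,0,0,0.6,0],[1,0,0,0.3,0],[1,0,0,0.28,0]]]'; python3 -m jog '[[[1,0,0,0,0],[0.4,0,0,0,0],[0.4,0,0,0,0],[0.4,0,0,0,0],[0.4,0,0,0,0],[0.4,0,0,0,0]]]' 35; python3 -m jog '[[[0.4,0,0,-0.2,0],[0.4,0,0,-0.5,0],[0.4,0,0,-0.8,0],[0.4,0,0,-0.8,0],[0.4,0,0,-0.4,0],[0.4,0,0,0,0],[0.4,0,0,0,0],[0.4,0,0,0,0]]]'
```

```text
time: 14.95
position: [0.5274, 0.2655, 0.0321]
tool_rot: [2.189, 2.252, 0.001]
ft_force: [0.9, 0.6, -0.6]
grip_width: 1.002
time: 15.7
position: [0.5266, 0.2668, 0.0325]
tool_rot: [2.188, 2.254, 0.0]
ft_force: [-0.4, 0.1, 3.0]
grip_width: 0.691
time: 16.7
position: [0.5257, 0.2662, 0.1387]
tool_rot: [-2.187, -2.254, 0.004]
ft_force: [0.6, -0.1, -1.6]
grip_width: 0.684
```

It weighs about 0.16 kg, so it is the empty tin. It goes to the yellow tray.

```bash
python3 -m jog '[[[0.4,0,0,0,0.34],[0.4,-0.4,-0.05,0,0],[0.4,-0.8,-0.1,0,0],[0.4,-1,-0.15,0,0],[0.4,-1,-0.15,0,0],[0.4,-1,-0.15,0,0],[0.4,-1,-0.15,0,0],[0.4,-1,-0.15,0,0],[0.4,-1,-0.15,0,0],[0.4,-1,-0.15,0,0]]]'; python3 -m jog '[[[0.4,-0.8,-0.15,0,0],[0.4,-0.33,0,0,0],[0.4,0,0,0,0],[0.4,0,0,0.5,0],[0.4,0,0,0.8,0],[0.4,0,0,0.6,0],[0.4,0,0,0.3,0],[0.4,0,0,0.2,0],[0.4,0,0,0.1,0],[0.4,0,0,0,0]]]'
```

```text
time: 17.95
position: [0.4776, -0.0637, 0.1402]
tool_rot: [2.222, 2.22, -0.001]
ft_force: [0.4, -0.7, -1.5]
grip_width: 0.69
time: 19.2
position: [0.4729, -0.1066, 0.0405]
tool_rot: [2.22, 2.222, 0.0]
ft_force: [1.1, -0.9, -1.3]
grip_width: 0.684
```

```bash
python3 -m jog '[[[0.4,0,0,0.06,0],[0.4,0,0,0.04,0],[0.4,0,0,0.04,0],[0.4,0,0,0.04,0],[0.4,0,0,0.02,0],[0.4,0,0,0,0]]]'
```

```text
time: 19.95
position: [0.4725, -0.1066, 0.0324]
tool_rot: [-2.221, -2.222, 0.001]
ft_force: [-2.1, 1.2, 2.5]
grip_width: 0.687
```

Contact shows: Fz went from −1.3 to +2.5 N. Releasing and backing off.

```bash
python3 -m jog '[[[0.75,0,0,0,0],[0.85,0,0,0,0],[1,0,0,0,0],[1,0,0,0,0],[1,0,0,-0.3,0],[1,0,0,-0.8,0],[1,0,0,-1,0],[1,0,0,-1,0],[1,0,0,-1,0],[1,0,0,0,0]]]'; python3 -m jog '[[[1,1,0,0,0],[1,1,0,0,0],[1,1,0,0,0],[1,1,0,0,0],[1,1,0,0,0],[1,1,0,0,0],[1,0,0,0,0],[1,0,0,0,0]]]'
python3 - <<'E'
from h import *
im,P=cloud("top");save(im,"t3.png");lids(P,im)
E
```

```text
time: 21.2
position: [0.4751, -0.1069, 0.2004]
tool_rot: [2.216, 2.217, 0.004]
ft_force: [-0.0, 0.0, -0.2]
grip_width: 1.0
time: 22.2
position: [0.4722, 0.1327, 0.1957]
tool_rot: [-2.221, -2.222, 0.002]
ft_force: [0.4, -0.1, 0.1]
grip_width: 0.997
[479. 266.] 935 c [ 474.6 -315.8] size [60.2 60.7] ang 0.3 z 0.0767
[375. 267.] 924 c [ 471.6 -105.2] size [57.1 60.2] ang 0.6 z 0.0767
```

View pics/t3.png

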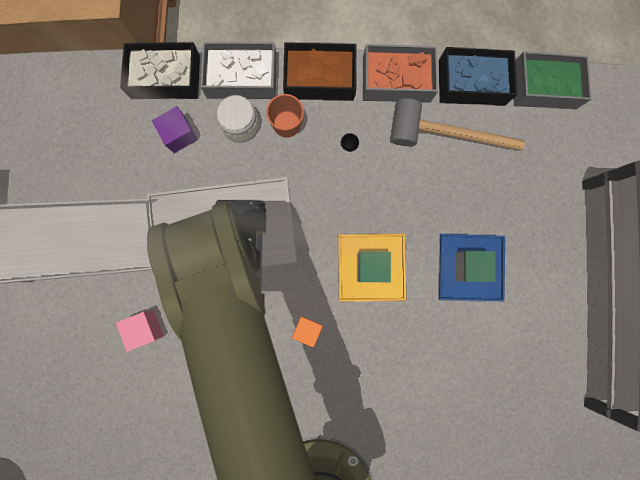

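Both tins stand upright in their trays, at (375,267) in yellow and (479,266) in blue, and the gripper is clear of everything.

```bash
python3 -c "
from bench import job;print(job.close_job())"
```

```text
the job is handed in; nothing more can be done
None
```

Both tins are in their trays and the job is handed in, at about 22 s of the 59 s allowed.

- **Full tin:** the tin nearer the robot's right read 5.6 N when lifted and 7 N while being carried, so roughly 0.57–0.7 kg. I set it in the blue tray.
- **Empty tin:** the other read 1.6 N, about 0.16 kg. I set it in the yellow tray.
- **Setting down:** I lowered each in small steps until the wrist force showed the tray floor, then opened the jaws. The readings then were within about 3.5 N.

The last top view shows both lids level at 0.077 m, the height of an upright tin on a tray floor. The tins sit within about 5 mm of their tray centres, and the gripper was clear of everything. No check failed. The full tin's weight reading varied between lift and carry, but both values fall in the full tin's range. One of the two pink look-alikes was hidden behind the arm in that view, so I could not recheck it, but no move went near it.

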